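# Set the vent cap of the carving vise's foot pump

## Task

Get the vise's hydraulic foot pump ready: press its pedal right down to the stop to push the trapped air out, and let it spring all the way back up. Then grip the vent cap on the reservoir by its bar, screw it down clockwise until it bottoms out, and back it off a quarter turn so that the tank can breathe. Finish with the cap still held in the closed gripper at that setting, without letting go, and leave the things lying around the pump where they are.

Things in the scene. Friction and masses are not known exactly. Their poses are not given: they have to be found in the camera images.
- pump: hydraulic foot pump fixed to the bench: dark steel base 130 x 360 x 8 mm, a grey lying cylindrical reservoir (90 mm across, top 105 mm above the bench) at its -y end, a pedal at its +y end. Origin: centre of the underside; y along the length, z up. Cap axis at y = -100 mm, x = 0. The loose things around it are at most 90 mm high and over 65 mm clear of the cap's axis and the pad's centre
- pedal (a joint): spring hinge of the pedal, rad: 0 up (at rest; the spring returns it), 0.32 down on its stop. Hinge line parallel to the pump's x axis through y = 30, z = 35 mm of the pump frame. About 4 N at the pad's centre starts it moving, about 11 N brings it to the stop
- pedal_pad (a point): centre of the top of the black rubber pad (66 x 60 mm) at the free end of the steel pedal; at rest the pedal slopes 0.38 rad, rising towards the pump's +y end; the point moves with the pedal, at rest about 94 mm above the bench, about 31 mm lower at the stop
- vent_cap: black plastic vent cap started on the reservoir's filler thread: round knurled skirt 50 mm across and 16 mm high, with an upright grip bar across its top, 46 mm long, 12 mm thick and 24 mm high (top of the bar 40 mm above the origin). Origin: centre of the skirt's underside; z up, x along the bar. Seen from above it screws down clockwise
- cap_turn (a joint): turn of the cap on its thread, rad: 0 bottomed out (hard stop), grows anticlockwise seen from above as it is unscrewed; the cap rises 8 mm per full turn. It starts 2.3 to 3.6 rad above bottom. Stiff enough to stay where it is left (drag about 0.06 N m)
- cap_grip (a point): middle of the grip bar, 28 mm above the cap's origin, 12 mm below the top of the bar and 12 mm above the skirt; turns and rises with the cap
- log_blank: bystander: upright round wood blank, 96 mm across, 90 mm high; origin under its centre
- wire_brush: bystander: brush with a wooden handle, lying; x along it
- gouge: bystander: carving tool with a round wooden handle and a steel shank, lying; x along it
- tin: bystander: closed metal tin, 72 mm across, 60 mm high; origin under its centre
- jar: bystander: closed jar, 64 mm across, 75 mm high; origin under its centre
- mug: bystander: white mug, 76 mm across, 85 mm high; origin under its centre
- offcut: bystander: wood offcut, 70 x 50 x 40 mm; origin under its centre

How it is judged:
By the outcome, as a careful person would: the job done as asked, in the order asked, and still so for the second after the job is handed in, while the arm keeps its last pose, push and grip.
It also fails if it takes over 54 s, if anything falls off the work surface, if the arm or the gripper's body presses on something with over 40 N, if the wrist force passes 120 N, or if a joint passes its speed limit or range.

## Robot

A 6-joint arm with a two-finger parallel gripper is mounted at the origin on the work surface. World frame = base frame: x ahead of the robot, y to its left, z up, the work surface at z = 0. Lengths are in m, angles in degrees, forces in N, time in s.
With the tool pointing down it reaches from about 0.275 to 0.75 m from the base axis. Payload 10.2 kg.
Tool frame: the origin (TCP) lies between the finger pads, 19 mm behind the fingertips; this is the grasp point; z points along the fingers, y is the line along which they close (so a half turn about z gives the same grasp; the last joint's range is limited). The gripper opens to 85 mm and grips with 20 to 120 N. Pads are 22 mm wide; open, the fingers measure 114 mm over their backs; the gripper's body (76 mm by 85 mm) begins 54 mm behind the grasp point. The pads swing forward as they close: fully open they stand 13 mm farther back than shut.
Start: joints at [-82.3, 17.928, 85.812, -0, 76.261, -12.8], TCP at [0.184, -0.492, 0.25] pointing down, gripper open.
Joint ranges: [-168.41, 168.41], [-55.51, 124.54], [10.69, 146.95], [-70.63, 250.63], [1, 178], [-165.06, 165.06]. Speed limits (degrees/s): [136.94, 136.94, 172.46, 180, 180, 180].

## Interface

Orientations are given as a 3x3 rotation matrix whose columns are the frame's x, y, z axes.
In Python, from station import env gives the robot as it stands.
- The arm moves only by the tool servo_tool, never from a script. Its argument "targets" is text: rows parted by semicolons, each of 6 numbers parted by spaces: the shift along the tool's x, y, z in cm, then the turn, a rotation vector about the tool's x, y, z in degrees. A call has 1 to 12 rows; each row shifts and turns the commanded pose from where the row before left it, along the tool's axes as they then stand; what a row does not reach is not made up. A row lasts 1/10 s, in which the tool goes at most 50 mm and 8.59 degrees, less where a joint would pass 70% of its speed; a pose out of reach is approached as far as the arm can. A call is refused whole if a number of a shift passes 5 or a number of a turn 8.59, either way. A call with a gripper value outside its range is refused whole. "hand" is the closure, from -1 (fully open) to 1 (shut), set as the call begins (left out, the last holds). The fingers move at their own pace and stop on an object; "force" is the grip in N (left out, the last holds). Time passes only in rows, so rows that do not move let the fingers close. It gives the time, the measured TCP pose, the force, the opening and the grip force at its end, in the units of the state.
- env.get_state(): the state, without advancing time (a new reading comes with each control period).
- env.camera(name): name is "scene" or "side" or "wrist"; returns (picture, depth): 480x640x3 uint8, red, green, blue; 480x640 float32, m along the optical axis (not along the pixel's ray), 0 where there is no reading.
- env.camera_params(name): a dict with "vfov" (degrees; the focal length in pixels is half the picture's height over the tangent of half this angle, whatever the lens; pixels are square), "cx", "cy" (the principal point, pixels), "k1" (the pictures are not rectified: a ray, as slopes to the right and down, at radius r is drawn at 1 + k1 r^2 times it, then the intrinsics apply), "extrinsics" (4x4, takes a point from camera to world coordinates); the wrist camera has in their place "mount" (4x4, takes a point from camera to tool coordinates, whose origin is the TCP and whose axes are the flange's). Camera axes: x right, y up, looking along -z (the intrinsics and any distortion apply to the point x, -y, -z); pixel columns grow to the right and rows downward; lengths in m; the calibration is good to about 2 mm. A picture is of the moment at which its call begins: read the wrist's pose just before it. camera_params takes no time and is no camera call.
- env.sign_off(): hands the job in; it is judged then, once.
The state is a dict: "t": time; "joint_positions": joint angles; "dq": joint speeds; "tau": joint torques, N m; "eef_pos": TCP position; "orientation": TCP orientation; "wrist_force": force on the tool from outside, world axes, zero at the start; "wrist_torque": the same for the moment, N m; "opening": opening from 0.0 (shut) to 1.0 (fully open); "gripper_force": force on a finger pad.
Only numpy, scipy, OpenCV 4.12 (cv2) and the standard library are available. Lean on these libraries where they do the work, as an engineer would, in place of code of your own. Each camera call takes 0.05 s, during which the arm holds its last target. There are 200 camera calls.

## Working session

There is one attempt and no reset: what is moved stays moved. The work goes in short steps, Python scripts to look and compute and a tool call to move; the robot and the scene stay as the last step left them, time stands still between calls to the robot, and variables do not carry over. Pictures are saved under pics/ and viewed, at most 10 in all, crops included, and the job is handed in when it is done.

Besides the shell and the picture viewer there is one more tool, called after ">>>" by a JSON object that holds its "name" and its "arguments", one argument or row to a line. servo_tool: Moves the arm, as the interface text tells. Its arguments: {"type":"object","properties":{"targets":{"type":"string"},"hand":{"type":"number"},"force":{"type":"number"}},"required":["targets"]}

```bash
mkdir -p pics; cat > h.py <<'E'
import numpy as np, cv2
from station import env
def cam(n):
    st=env.get_state(); im,d=env.camera(n); p=env.camera_params(n)
    if 'extrinsics' in p: T=np.array(p['extrinsics'])
    else:
        W=np.eye(4); W[:3,:3]=st['orientation']; W[:3,3]=st['eef_pos']; T=W@np.array(p['mount'])
    return im,d,p,T
def cloud(d,p,T):
    h,w=d.shape; f=h/2/np.tan(np.radians(p['vfov'])/2)
    K=np.array([[f,0,p['cx']],[0,f,p['cy']],[0,0,1]])
    v,u=np.mgrid[:h,:w]; uv=np.stack([u,v],-1).reshape(-1,1,2).astype(float)
    s=cv2.undistortPoints(uv,K,np.array([p['k1'],0,0,0,0.])).reshape(h,w,2)
    c=np.stack([s[...,0]*d,-s[...,1]*d,-d],-1)
    return c@T[:3,:3].T+T[:3,3]
E
python3 - <<'E'
from h import *
for n in ['scene','side','wrist']:
    im,d,p,T=cam(n); np.savez(f'{n}0.npz',im=im,d=d,P=cloud(d,p,T)); 
    cv2.imwrite(f'pics/{n}0.png',im[...,::-1])
    print(n,p['vfov'],T[:3,3].round(3))
print(env.get_state())
a=cv2.imread('pics/scene0.png');b=cv2.imread('pics/side0.png')
cv2.imwrite('pics/both.png',cv2.resize(np.vstack([a,b]),(450,600)) if 0 else cv2.resize(np.hstack([a,b]),(800,300)))
E
```

```text
scene 45.629684388921916 [1.518 0.032 0.785]
side 47.20259876039505 [0.099 0.696 0.884]
wrist 71.22330406235977 [ 0.259 -0.464  0.373]
{'t': 0.15, 'joint_positions': array([-8.23008435e+01,  1.79532306e+01,  8.58420619e+01,  1.07045376e-03,
        7.62612921e+01, -1.27999297e+01]), 'dq': array([ 0.01548431, -0.0040306 , -0.04385705, -0.02420408,  0.04131644,
       -0.0366619 ]), 'tau': array([ 1.70886913e-03, -4.12370145e+01, -2.59797192e+01, -1.42302288e-04,
        3.21510466e-03,  3.34716754e-05]), 'eef_pos': array([ 0.18382076, -0.49159195,  0.24956906]), 'orientation': array([[ 9.36679345e-01,  3.50188224e-01, -1.14323995e-04],
       [ 3.50188162e-01, -9.36678861e-01,  9.81116827e-04],
       [ 2.36490689e-04, -9.59026777e-04, -9.99999512e-01]]), 'wrist_force': array([ 0.63355361, -0.90813875,  0.52442155]), 'wrist_torque': array([ 0.02301459, -0.01504928, -0.08532016]), 'gripper_force': 0.0, 'opening': 1.0005830066582726}
```

View pics/scene0.png

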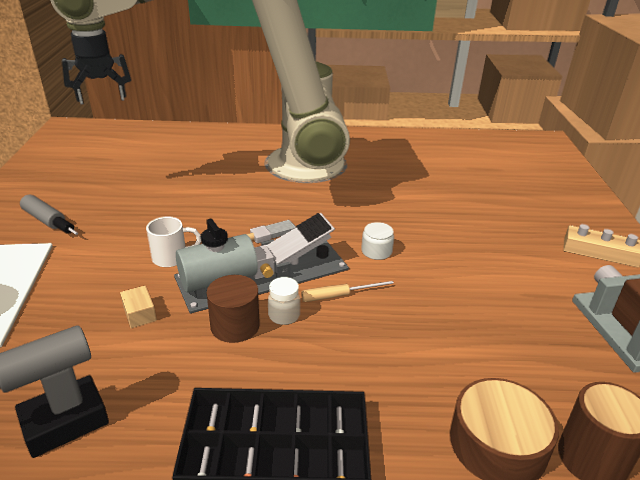

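The scene view shows the cap near (213,235), the reservoir near (215,262), and the black pad near (316,225). The mug, log, jar, tin and gouge stand around the pump.

```bash
python3 - <<'E'
from h import *
for n in ['scene','side']:
    z=np.load(n+'0.npz'); P=z['P']; im=z['im'].astype(int); d=z['d']
    dark=(im.max(2)<60)&(d>0)&(P[...,2]>.06)&(P[...,2]<.17)&(P[...,0]>.2)&(P[...,0]<.85)&(abs(P[...,1])<.4)
    nn,l,s,c=cv2.connectedComponentsWithStats(dark.astype(np.uint8))
    for i in range(1,nn):
        if s[i,4]<40: continue
        m=l==i; Q=P[m]; print(n,i,s[i],c[i].round(),np.median(Q,0).round(3),Q.min(0).round(3),Q.max(0).round(3))
    # plane z of table
    g=P[(d>0)&(abs(P[...,2])<.01)]; print('table',np.median(g[:,2]))
E
```

```text
scene 1 [308 157  27   7  80] [322. 160.] [0.296 0.046 0.16 ] [0.286 0.013 0.15 ] [0.308 0.074 0.169]
scene 2 [297 214  34  28 501] [313. 227.] [0.483 0.029 0.094] [ 0.444 -0.007  0.081] [0.521 0.066 0.106]
scene 3 [201 219  27  28 486] [213. 235.] [ 0.589 -0.168  0.133] [ 0.551 -0.195  0.105] [ 0.605 -0.144  0.16 ]
scene 4 [253 295   5  16  55] [255. 303.] [ 0.715 -0.075  0.073] [ 0.703 -0.079  0.06 ] [ 0.724 -0.072  0.088]
table 0.0011104404421607983
table 1.9961092180276196e-05
```

View pics/side0.png

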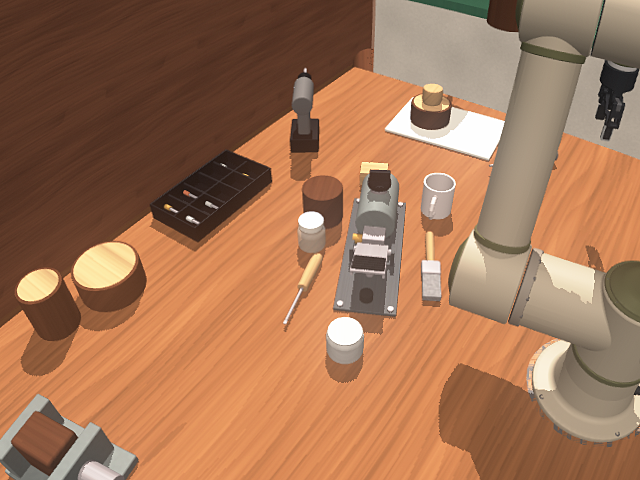

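The side view agrees with the layout: the cap is at (380,185), the pad at (370,258), and the surroundings are clear. I'll move above the pump for a close wrist view.

>>> {"name": "servo_tool", "arguments": {
  "targets": "4 -2.25 -0.4 0 0 0;4 -2.25 -0.4 0 0 0;4 -2.25 -0.4 0 0 0;4 -2.25 -0.4 0 0 0;4 -2.25 -0.4 0 0 0;4 -2.25 -0.4 0 0 0;4 -2.25 -0.4 0 0 0;4 -2.25 -0.4 0 0 0;4 -2.25 -0.4 0 0 0;4 -2.25 -0.4 0 0 0;4 -2.25 -0.4 0 0 0;3.5 -2.2 -0.4 0 0 0",
  "hand": 1
}}

```text
t: 1.35
eef_pos: [0.5354, -0.071, 0.2979]
orientation: [[0.936, 0.351, -0.0], [0.351, -0.936, 0.0], [-0.0, -0.0, -1.0]]
wrist_force: [0.0, -0.2, -0.4]
opening: -0.004
gripper_force: 0.0
```

>>> {"name": "servo_tool", "arguments": {
  "targets": "0 0 0 0 0 0;0 0 0 0 0 0;0 0 0 0 0 0"
}}

```text
t: 1.65
eef_pos: [0.5339, -0.0738, 0.2978]
orientation: [[0.937, 0.349, -0.001], [0.349, -0.937, -0.0], [-0.001, -0.0, -1.0]]
wrist_force: [0.4, -0.5, 0.4]
opening: 0.001
gripper_force: 0.0
```

```bash
python3 - <<'E'
from h import *
im,d,p,T=cam('wrist'); P=cloud(d,p,T); np.savez('wrist1.npz',im=im,d=d,P=P)
cv2.imwrite('pics/wrist1.png',im[...,::-1])
s=env.get_state(); print(s['eef_pos'],s['joint_positions'].round(1),T.round(3))
for n in ['scene','side','wrist']:
    if n=='wrist': A=(P,im,d)
    else: z=np.load(n+'0.npz'); A=(z['P'],z['im'],z['d'])
    P_,im_,d_=A; mx=im_.astype(int).max(2)
    for nm,c in [('pad',(.483,.029,.094)),('cap',(.58,-.168,.14))]:
        m=(d_>0)&(np.linalg.norm(P_-c,axis=2)<.055)&(P_[...,2]>(.072 if nm=='pad' else .108))&(mx<75)
        Q=P_[m]; print(n,nm,len(Q))
        if len(Q)<30: continue
        print('  med',np.median(Q,0).round(4),'mean',Q.mean(0).round(4),Q.min(0).round(3),Q.max(0).round(3))
        if nm=='cap':
            t=Q[Q[:,2]>Q[:,2].max()-.012]; r=cv2.minAreaRect((t[:,:2]*1000).astype(np.float32)); print('  bar',len(t),r)
        else:
            r=cv2.minAreaRect((Q[:,:2]*1000).astype(np.float32)); print('  pad',r)
E
```

```text
[ 0.53384234 -0.07394708  0.29788299] [-20.3  18.   78.5  -0.   83.5  49.2] [[ 0.348  0.89   0.296  0.609]
 [-0.937  0.331  0.108 -0.046]
 [-0.002 -0.315  0.949  0.421]
 [ 0.     0.     0.     1.   ]]
scene pad 525
  med [0.4833 0.0293 0.0939] mean [0.4831 0.0295 0.0937] [ 0.442 -0.009  0.08 ] [0.521 0.066 0.106]
  pad ((481.47906494140625, 29.593360900878906), (70.04826354980469, 56.77561569213867), 24.137332916259766)
scene cap 495
  med [ 0.5892 -0.1678  0.133 ] mean [ 0.5862 -0.168   0.1367] [ 0.551 -0.195  0.112] [ 0.605 -0.144  0.16 ]
  bar 111 ((578.4593505859375, -169.40016174316406), (49.12442398071289, 12.197224617004395), 30.800085067749023)
side pad 80
  med [0.4706 0.0213 0.0909] mean [0.4724 0.0282 0.0931] [ 0.439 -0.005  0.083] [0.514 0.07  0.105]
  pad ((476.1754150390625, 31.141517639160156), (64.64122009277344, 52.44748306274414), 28.97037696838379)
side cap 216
  med [ 0.5715 -0.1588  0.1336] mean [ 0.5701 -0.16    0.1368] [ 0.547 -0.189  0.118] [ 0.593 -0.141  0.159]
  bar 57 ((573.5938720703125, -168.31019592285156), (42.74435043334961, 16.677555084228516), 37.73188018798828)
wrist pad 3656
  med [0.4799 0.0288 0.0934] mean [0.4796 0.0285 0.093 ] [ 0.44  -0.01   0.079] [0.519 0.065 0.105]
  pad ((478.4338073730469, 28.093673706054688), (65.49101257324219, 55.64759063720703), 25.734777450561523)
wrist cap 2790
  med [ 0.5753 -0.1639  0.1321] mean [ 0.5752 -0.1655  0.139 ] [ 0.548 -0.197  0.117] [ 0.6   -0.144  0.158]
  bar 926 ((574.5218505859375, -170.26568603515625), (45.3224983215332, 12.831031799316406), 29.756799697875977)
```

View pics/wrist1.png

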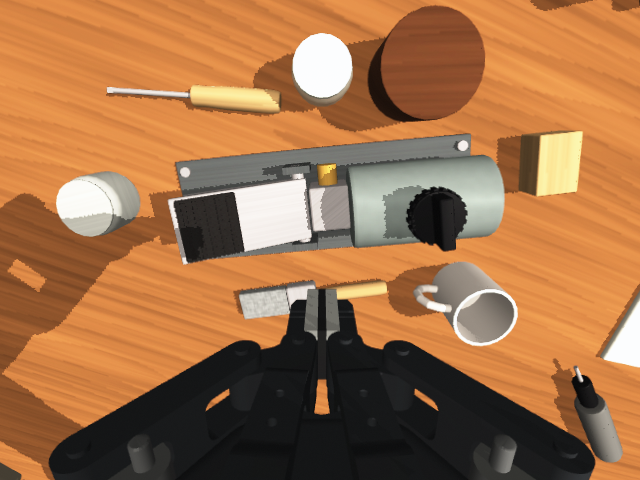

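The wrist view puts the pad at (208,225) and the cap bar at (445,218). The pad centre comes out at (0.4795, 0.0285, 0.0935), and the cap axis at (0.575, -0.169) with its bar at about 30°. Both fit the given geometry (top heights, 0.219 m apart). Next I'll go above the pad with the fingers shut.

>>> {"name": "servo_tool", "arguments": {
  "targets": "-0.25 -1.92 2.9 0 0 0;-0.25 -1.92 2.9 0 0 0;-0.25 -1.92 2.9 0 0 0;-0.25 -1.92 2.9 0 0 0;-0.25 -1.92 2.9 0 0 0;-0.25 -1.9 2.6 0 0 0;0 0 0 0 0 0;0 0 0 0 0 0;0 0 0 0 0 0"
}}

```text
t: 2.6
eef_pos: [0.4811, 0.0283, 0.1284]
orientation: [[0.937, 0.349, 0.003], [0.349, -0.937, -0.001], [0.002, 0.002, -1.0]]
wrist_force: [0.5, 0.1, -0.2]
opening: 0.004
gripper_force: 0.0
```

>>> {"name": "servo_tool", "arguments": {
  "targets": "0 0 0.6 0 0 0;0 0 0.5 0 0 0;0 0 0.4 0 0 0;0 -0.15 0.4 0 0 0;0 -0.15 0.4 0 0 0;0 -0.15 0.4 0 0 0;0 -0.15 0.4 0 0 0;0 -0.15 0.4 0 0 0;0 -0.1 0.3 0 0 0;0 0 0 0 0 0"
}}

```text
t: 3.6
eef_pos: [0.4767, 0.0378, 0.089]
orientation: [[0.937, 0.35, -0.001], [0.35, -0.937, 0.001], [-0.001, -0.001, -1.0]]
wrist_force: [-4.2, 1.5, 9.9]
opening: 0.001
gripper_force: 4.5
```

>>> {"name": "servo_tool", "arguments": {
  "targets": "0 -0.1 0.3 0 0 0;0 -0.1 0.2 0 0 0;0 0 0.1 0 0 0;0 0 0.1 0 0 0;0 0 0 0 0 0;0 0 0 0 0 0"
}}

```text
t: 4.2
eef_pos: [0.476, 0.0396, 0.0823]
orientation: [[0.937, 0.35, -0.001], [0.35, -0.937, 0.0], [-0.001, -0.001, -1.0]]
wrist_force: [-5.1, 2.3, 11.3]
opening: 0.004
gripper_force: 5.3
```

>>> {"name": "servo_tool", "arguments": {
  "targets": "0 0 0.1 0 0 0;0 0 0.1 0 0 0;0 0 0.1 0 0 0;0 0 0 0 0 0;0 0 0 0 0 0"
}}

```text
t: 4.7
eef_pos: [0.4757, 0.0401, 0.0798]
orientation: [[0.937, 0.35, -0.002], [0.35, -0.937, 0.001], [-0.001, -0.002, -1.0]]
wrist_force: [-8.6, 6.1, 19.2]
opening: 0.001
gripper_force: 9.2
```

>>> {"name": "servo_tool", "arguments": {
  "targets": "0 0 0.1 0 0 0;0 0 0 0 0 0;0 0 0 0 0 0;0 0 0 0 0 0"
}}

```text
t: 5.1
eef_pos: [0.4757, 0.0401, 0.0795]
orientation: [[0.937, 0.35, -0.001], [0.351, -0.937, 0.001], [-0.001, -0.002, -1.0]]
wrist_force: [-12.8, 5.4, 28.4]
opening: -0.003
gripper_force: 13.8
```

The force rose by 9 N over 0.3 mm, so the pedal is on its stop. I'll lift back along the arc so it springs up.

>>> {"name": "servo_tool", "arguments": {
  "targets": "0 0.1 -0.4 0 0 0;0 0.2 -0.7 0 0 0;0 0.3 -1 0 0 0;0 0.3 -1.5 0 0 0;0 0 -3 0 0 0;0 0 -4 0 0 0;0 0 -4 0 0 0;0 0 -4 0 0 0;0 0 0 0 0 -8;0 0 0 0 0 -8;0 0 0 0 0 0;0 0 0 0 0 0",
  "hand": -1
}}

```text
t: 6.3
eef_pos: [0.4793, 0.031, 0.2637]
orientation: [[0.806, 0.592, -0.001], [0.592, -0.806, 0.0], [-0.001, -0.001, -1.0]]
wrist_force: [-0.7, 0.0, 1.2]
opening: 0.997
gripper_force: 0.0
```

```bash
python3 - <<'E'
from h import *
for n in ['scene','wrist']:
    im,d,p,T=cam(n); P=cloud(d,p,T)
    m=(d>0)&(np.linalg.norm(P-(.48,.029,.085),axis=2)<.06)&(P[...,2]>.05)&(im.max(2)<75)
    Q=P[m]; print(n,len(Q),np.median(Q,0).round(4),Q[:,2].min(),Q[:,2].max())
s=env.get_state(); print(s['t'],s['eef_pos'],s['joint_positions'].round(1),s['wrist_force'])
E
```

```text
scene 523 [0.4834 0.0294 0.0938] 0.0804805131125782 0.10628274816303529
wrist 4090 [0.4795 0.0305 0.0937] 0.0797320551431488 0.10435769545030121
6.4 [0.47941684 0.03091488 0.26371384] [-10.3  11.7  91.8   0.   76.5  43.3] [-0.70900176  0.799991   -0.46956618]
```

The pad is back at its rest height (0.0938). Next I'll go over the cap and turn the tool to yaw ≈ 210°, which leaves joint 6 enough clockwise range.

>>> {"name": "servo_tool", "arguments": {
  "targets": "-0.69 3.63 0 0 0 0;-0.69 3.63 0 0 0 0;-0.69 3.63 0 0 0 0;-0.69 3.63 0 0 0 0;-0.69 3.63 0 0 0 0;-0.69 3.63 0 0 0 0;0 0 0 0 0 -8.5;0 0 0 0 0 -8.5;0 0 0 0 0 -8.5;0 0 0 0 0 -8.5;0 0 0 0 0 -8.5;0 0 0 0 0 -8.5"
}}

```text
t: 7.6
eef_pos: [0.5758, -0.1688, 0.2636]
orientation: [[0.04, 0.999, -0.001], [0.999, -0.04, 0.0], [0.0, -0.001, -1.0]]
wrist_force: [0.0, 0.5, -0.2]
opening: 1.003
gripper_force: 0.0
```

>>> {"name": "servo_tool", "arguments": {
  "targets": "0 0 0 0 0 -8.5;0 0 0 0 0 -8.5;0 0 0 0 0 -8.5;0 0 0 0 0 -8.5;0 0 0 0 0 -8.5;0 0 0 0 0 -8.5;0 0 0 0 0 -8.5;0 0 0 0 0 -8.5;0 0 0 0 0 -8.5;0 0 0 0 0 -8.5;0 0 0 0 0 -8.5;0 0 0 0 0 -8.5"
}}

```text
t: 8.8
eef_pos: [0.5758, -0.1688, 0.2637]
orientation: [[-0.986, -0.169, -0.001], [-0.169, 0.986, 0.0], [0.001, 0.001, -1.0]]
wrist_force: [-0.1, 0.6, -0.4]
opening: 1.002
gripper_force: 0.0
```

>>> {"name": "servo_tool", "arguments": {
  "targets": "0 0 0 0 0 -8.5;0 0 0 0 0 -8.5;0 0 0 0 0 -3.7;0 0 0 0 0 0;0 0 0 0 0 0"
}}

```text
t: 9.3
eef_pos: [0.5758, -0.1688, 0.2638]
orientation: [[-0.866, -0.5, -0.0], [-0.5, 0.866, 0.0], [0.0, 0.0, -1.0]]
wrist_force: [-1.0, -0.0, -0.7]
opening: 1.002
gripper_force: 0.0
```

```bash
python3 - <<'E'
from h import *
im,d,p,T=cam('wrist'); P=cloud(d,p,T)
cv2.imwrite('pics/wrist2.png',im[...,::-1])
s=env.get_state(); R=s['orientation']; print(s['t'],s['eef_pos'],s['joint_positions'].round(1),'yaw',np.degrees(np.arctan2(R[1,0],R[0,0])))
m=(d>0)&(np.linalg.norm(P-(.575,-.169,.135),axis=2)<.045)&(P[...,2]>.108)&(im.max(2)<75)
Q=P[m]; 
for h in (.006,.012):
    t=Q[Q[:,2]>Q[:,2].max()-h]; print('bar',len(t),cv2.minAreaRect((t[:,:2]*1000).astype(np.float32)))
t=Q[Q[:,2]<.137]; print('skirt',cv2.minEnclosingCircle((t[:,:2]*1000).astype(np.float32)), 'top',np.percentile(Q[:,2],[50,90,99]).round(4))
E
```

```text
9.35 [ 0.57579356 -0.16879254  0.26385662] [ -27.5   27.1   70.5    0.    82.4 -147.6] yaw -149.94491955905008
bar 979 ((574.0215454101562, -171.28924560546875), (45.346221923828125, 11.847517013549805), 30.301856994628906)
bar 1010 ((573.9833984375, -171.2854766845703), (45.383140563964844, 11.881452560424805), 30.161998748779297)
skirt ((574.2365112304688, -171.02792358398438), 26.654481887817383) top [0.1319 0.1558 0.1567]
```

View pics/wrist2.png

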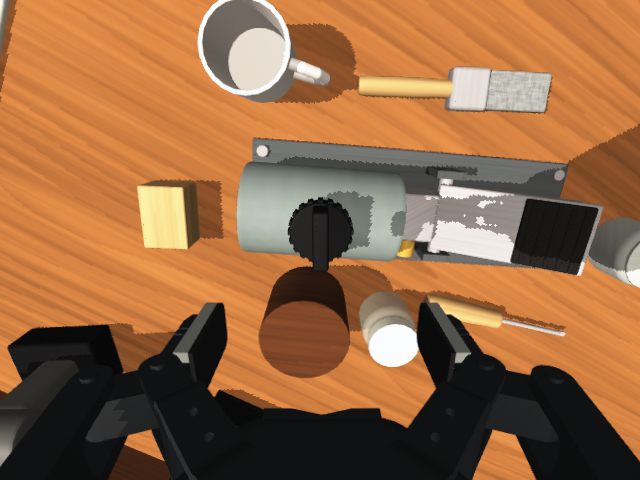

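The cap is at (320,230) in the flipped view. Averaging both wrist views gives axis (0.5743, -0.1708), bar 30.2°, top ≈ 0.157. I'll descend and grip with the fingertips about 3 mm above the skirt.

>>> {"name": "servo_tool", "arguments": {
  "targets": "0.23 -0.1 2.7 0 0 0;0 0 2.7 0 0 0;0 0 2.7 0 0 0;0 0 1.9 0 0 0;0 0 0.9 0 0 0;0 0 0 0 0 0;0 0 0 0 0 0"
}}

```text
t: 10.05
eef_pos: [0.5748, -0.171, 0.156]
orientation: [[-0.865, -0.503, 0.001], [-0.503, 0.865, -0.001], [-0.001, -0.001, -1.0]]
wrist_force: [0.0, 1.2, -0.0]
opening: 0.998
gripper_force: 0.0
```

>>> {"name": "servo_tool", "arguments": {
  "targets": "0 0 0 0 0 0;0 0 0 0 0 0;0 0 0 0 0 0;0 0 0 0 0 0;0 0 0 0 0 0;0 0 0 0 0 0;0 0 0 0 0 0;0 0 0 0 0 0",
  "hand": 1,
  "force": 60
}}

```text
t: 10.85
eef_pos: [0.5743, -0.1708, 0.1552]
orientation: [[-0.864, -0.503, 0.0], [-0.503, 0.864, -0.0], [-0.0, -0.0, -1.0]]
wrist_force: [-1.2, 0.1, 3.9]
opening: 0.121
gripper_force: 61.2
```

```bash
cat > s.py <<'E'
from h import *
s=env.get_state(); R=s['orientation']; print(s['t'],s['eef_pos'].round(4),'yaw',np.degrees(np.arctan2(R[1,0],R[0,0])).round(2),'q6',s['joint_positions'][5].round(1),'F',s['wrist_force'].round(1),'M',s['wrist_torque'].round(3),'open',s['opening'],'g',s['gripper_force'])
E
python3 s.py
```

```text
10.85 [ 0.5743 -0.1708  0.1552] yaw -149.8 q6 -148.0 F [-1.2  0.1  3.9] M [ 0.095  0.208 -0.003] open 0.12079225432009282 g 61.173176765441895
```

Gripped at 61 N with the opening matching the bar. Now screwing down clockwise (+z turn), following the thread.

>>> {"name": "servo_tool", "arguments": {
  "targets": "0 0 0.01 0 0 4;0 0 0.018 0 0 8;0 0 0.018 0 0 8;0 0 0.018 0 0 8;0 0 0.018 0 0 8;0 0 0.018 0 0 8;0 0 0.018 0 0 8;0 0 0.018 0 0 8;0 0 0.018 0 0 8;0 0 0.018 0 0 8;0 0 0.018 0 0 8;0 0 0.018 0 0 8"
}}

```text
t: 12.05
eef_pos: [0.5746, -0.1699, 0.1532]
orientation: [[-0.468, 0.884, 0.001], [0.884, 0.468, 0.002], [0.001, 0.001, -1.0]]
wrist_force: [0.5, 5.5, 4.6]
opening: 0.123
gripper_force: 61.5
```

```bash
python3 s.py
```

```text
12.05 [ 0.5746 -0.1699  0.1532] yaw 117.89 q6 -55.6 F [0.5 5.5 4.6] M [ 0.966 -0.106  0.103] open 0.12281663183110157 g 61.45081579685211
```

>>> {"name": "servo_tool", "arguments": {
  "targets": "0 0 0.013 0 0 6;0 0 0.013 0 0 6;0 0 0.013 0 0 6;0 0 0.013 0 0 6;0 0 0.013 0 0 6;0 0 0 0 0 0"
}}

```text
t: 12.65
eef_pos: [0.575, -0.1698, 0.1525]
orientation: [[0.034, 0.999, 0.002], [0.999, -0.034, 0.002], [0.002, 0.002, -1.0]]
wrist_force: [2.8, 4.8, 3.4]
opening: 0.129
gripper_force: 61.3
```

```bash
python3 s.py
```

```text
12.65 [ 0.575  -0.1698  0.1525] yaw 88.04 q6 -25.8 F [2.8 4.8 3.4] M [ 0.995 -0.385 -0.044] open 0.12898574571366167 g 61.30620718002319
```

>>> {"name": "servo_tool", "arguments": {
  "targets": "0 0 0.009 0 0 4;0 0 0.009 0 0 4;0 0 0.009 0 0 4;0 0 0 0 0 0"
}}

```text
t: 13.05
eef_pos: [0.5751, -0.1698, 0.1523]
orientation: [[0.24, 0.971, 0.002], [0.971, -0.24, 0.002], [0.002, 0.002, -1.0]]
wrist_force: [4.6, 5.7, 3.1]
opening: 0.123
gripper_force: 61.2
```

```bash
python3 s.py
```

```text
13.05 [ 0.5751 -0.1698  0.1523] yaw 76.1 q6 -13.8 F [4.6 5.7 3.1] M [ 1.066 -0.61  -0.074] open 0.12266612026747155 g 61.2429141998291
```

>>> {"name": "servo_tool", "arguments": {
  "targets": "0 0 0.009 0 0 4;0 0 0.009 0 0 4;0 0 0 0 0 0"
}}

```text
t: 13.35
eef_pos: [0.5751, -0.1698, 0.1521]
orientation: [[0.373, 0.928, 0.002], [0.928, -0.373, 0.002], [0.002, 0.002, -1.0]]
wrist_force: [3.5, 5.2, 3.2]
opening: 0.124
gripper_force: 61.2
```

```bash
python3 s.py
```

```text
13.35 [ 0.5751 -0.1698  0.1521] yaw 68.09 q6 -5.8 F [3.5 5.2 3.2] M [ 0.948 -0.665 -0.043] open 0.12435068847669888 g 61.20220184326172
```

>>> {"name": "servo_tool", "arguments": {
  "targets": "0 0 0.009 0 0 4;0 0 0.009 0 0 4;0 0 0 0 0 0"
}}

```text
t: 13.65
eef_pos: [0.5753, -0.1699, 0.1519]
orientation: [[0.499, 0.867, 0.003], [0.867, -0.499, 0.001], [0.003, 0.002, -1.0]]
wrist_force: [4.8, 5.3, 1.8]
opening: 0.125
gripper_force: 61.2
```

```bash
python3 s.py
```

```text
13.65 [ 0.5753 -0.1699  0.1519] yaw 60.09 q6 2.2 F [4.8 5.3 1.8] M [ 0.908 -0.755 -0.065] open 0.1248470932608433 g 61.16155743598938
```

>>> {"name": "servo_tool", "arguments": {
  "targets": "0 0 0.009 0 0 4;0 0 0.009 0 0 4;0 0 0 0 0 0"
}}

```text
t: 13.95
eef_pos: [0.5753, -0.1699, 0.1518]
orientation: [[0.614, 0.789, 0.003], [0.789, -0.614, 0.001], [0.003, 0.002, -1.0]]
wrist_force: [5.0, 5.5, 1.7]
opening: 0.128
gripper_force: 61.1
```

```bash
python3 s.py
```

```text
13.95 [ 0.5753 -0.1699  0.1518] yaw 52.09 q6 10.2 F [5.  5.5 1.7] M [ 0.885 -0.792  0.   ] open 0.1277152461988458 g 61.12090229988098
```

>>> {"name": "servo_tool", "arguments": {
  "targets": "0 0 0.009 0 0 4;0 0 0.009 0 0 4;0 0 0 0 0 0"
}}

```text
t: 14.25
eef_pos: [0.5754, -0.17, 0.1516]
orientation: [[0.718, 0.696, 0.003], [0.696, -0.718, 0.001], [0.003, 0.001, -1.0]]
wrist_force: [5.3, 5.2, 1.2]
opening: 0.126
gripper_force: 61.1
```

```bash
python3 s.py
```

```text
14.25 [ 0.5754 -0.17    0.1516] yaw 44.09 q6 18.2 F [5.3 5.2 1.2] M [ 0.847 -0.929 -0.043] open 0.12581574176042234 g 61.08247518539429
```

>>> {"name": "servo_tool", "arguments": {
  "targets": "0 0 0.009 0 0 4;0 0 0.009 0 0 4;0 0 0 0 0 0"
}}

```text
t: 14.55
eef_pos: [0.5755, -0.1701, 0.1514]
orientation: [[0.808, 0.589, 0.003], [0.589, -0.808, 0.001], [0.003, 0.001, -1.0]]
wrist_force: [5.9, 4.2, 0.7]
opening: 0.124
gripper_force: 61.0
```

```bash
python3 s.py
```

```text
14.55 [ 0.5755 -0.1701  0.1514] yaw 36.09 q6 26.2 F [5.9 4.2 0.7] M [ 0.804 -1.035 -0.059] open 0.12365120956908196 g 61.046011447906494
```

>>> {"name": "servo_tool", "arguments": {
  "targets": "0 0 0.009 0 0 4;0 0 0.009 0 0 4;0 0 0 0 0 0"
}}

```text
t: 14.85
eef_pos: [0.5755, -0.1702, 0.1512]
orientation: [[0.882, 0.471, 0.003], [0.471, -0.882, 0.001], [0.003, 0.001, -1.0]]
wrist_force: [6.1, 4.2, 1.2]
opening: 0.125
gripper_force: 61.0
```

```bash
python3 s.py
```

```text
14.85 [ 0.5755 -0.1702  0.1512] yaw 28.09 q6 34.2 F [6.1 4.2 1.2] M [ 0.718 -1.036 -0.115] open 0.125396991933144 g 61.01248025894165
```

>>> {"name": "servo_tool", "arguments": {
  "targets": "0 0 0.009 0 0 4;0 0 0.009 0 0 4;0 0 0 0 0 0"
}}

```text
t: 15.15
eef_pos: [0.5755, -0.1702, 0.1512]
orientation: [[0.938, 0.346, 0.003], [0.346, -0.938, -0.0], [0.003, 0.001, -1.0]]
wrist_force: [5.9, 3.8, 1.0]
opening: 0.126
gripper_force: 70.1
```

```bash
python3 s.py
```

```text
15.15 [ 0.5755 -0.1702  0.1512] yaw 20.26 q6 42.0 F [5.9 3.8 1. ] M [ 0.654 -1.034  1.341] open 0.12554569009689912 g 70.10486776940525
```

The stop shows clearly: moment 1.34 N m. I'll unload in small steps to find the tool yaw that matches the bottomed cap.

>>> {"name": "servo_tool", "arguments": {
  "targets": "0 0 0 0 0 -1;0 0 0 0 0 0"
}}

```text
t: 15.35
eef_pos: [0.5755, -0.1702, 0.1512]
orientation: [[0.931, 0.364, 0.003], [0.364, -0.931, -0.0], [0.003, 0.001, -1.0]]
wrist_force: [4.7, 3.9, 1.1]
opening: 0.123
gripper_force: 66.0
```

```bash
python3 s.py
```

```text
15.35 [ 0.5755 -0.1702  0.1512] yaw 21.37 q6 40.9 F [4.7 3.9 1.1] M [ 0.665 -0.989  1.186] open 0.12304897836834079 g 65.9677505493164
```

>>> {"name": "servo_tool", "arguments": {
  "targets": "0 0 0 0 0 -1;0 0 0 0 0 0"
}}

```text
t: 15.55
eef_pos: [0.5755, -0.1702, 0.1512]
orientation: [[0.925, 0.38, 0.003], [0.38, -0.925, -0.0], [0.003, 0.001, -1.0]]
wrist_force: [5.8, 3.6, 2.0]
opening: 0.122
gripper_force: 63.3
```

```bash
python3 s.py
```

```text
15.55 [ 0.5755 -0.1702  0.1512] yaw 22.35 q6 39.9 F [5.8 3.6 2. ] M [ 0.668 -0.943  1.017] open 0.12237685161906431 g 63.26144456863403
```

>>> {"name": "servo_tool", "arguments": {
  "targets": "0 0 0 0 0 -1;0 0 0 0 0 0"
}}

```text
t: 15.75
eef_pos: [0.5755, -0.1702, 0.1512]
orientation: [[0.918, 0.396, 0.003], [0.396, -0.918, 0.0], [0.003, 0.001, -1.0]]
wrist_force: [6.4, 3.2, 1.9]
opening: 0.125
gripper_force: 61.8
```

```bash
python3 s.py
```

```text
15.75 [ 0.5755 -0.1702  0.1512] yaw 23.32 q6 39.0 F [6.4 3.2 1.9] M [ 0.65  -0.994  0.684] open 0.1253244327424082 g 61.84378623962402
```

>>> {"name": "servo_tool", "arguments": {
  "targets": "0 0 0 0 0 -1;0 0 0 0 0 0"
}}

```text
t: 15.95
eef_pos: [0.5755, -0.1702, 0.1511]
orientation: [[0.912, 0.411, 0.003], [0.411, -0.912, 0.0], [0.003, 0.001, -1.0]]
wrist_force: [5.6, 3.2, 2.3]
opening: 0.12
gripper_force: 61.3
```

```bash
python3 s.py
```

```text
15.95 [ 0.5755 -0.1702  0.1511] yaw 24.28 q6 38.0 F [5.6 3.2 2.3] M [ 0.641 -0.969  0.467] open 0.12033841393124092 g 61.31019115447998
```

>>> {"name": "servo_tool", "arguments": {
  "targets": "0 0 0 0 0 -1;0 0 0 0 0 0"
}}

```text
t: 16.15
eef_pos: [0.5755, -0.1702, 0.1512]
orientation: [[0.904, 0.427, 0.004], [0.427, -0.904, 0.001], [0.003, 0.001, -1.0]]
wrist_force: [5.9, 3.7, 2.8]
opening: 0.124
gripper_force: 61.1
```

```bash
python3 s.py
```

```text
16.15 [ 0.5755 -0.1702  0.1512] yaw 25.25 q6 37.0 F [5.9 3.7 2.8] M [ 0.73  -1.013  0.196] open 0.12372621811035033 g 61.140403747558594
```

>>> {"name": "servo_tool", "arguments": {
  "targets": "0 0 0 0 0 -1;0 0 0 0 0 0"
}}

```text
t: 16.35
eef_pos: [0.5755, -0.1702, 0.1512]
orientation: [[0.897, 0.442, 0.004], [0.442, -0.897, 0.001], [0.004, 0.001, -1.0]]
wrist_force: [6.0, 3.7, 2.4]
opening: 0.123
gripper_force: 61.1
```

```bash
python3 s.py
```

```text
16.35 [ 0.5755 -0.1702  0.1512] yaw 26.23 q6 36.0 F [6.  3.7 2.4] M [ 0.793 -1.025  0.055] open 0.12295629285827821 g 61.13072991371155
```

Torque vanishes at yaw ≈ 26.5°, which is the bottomed-out reference. Backing off 90° anticlockwise gives a target of about 116.7°, allowing for drag twist.

>>> {"name": "servo_tool", "arguments": {
  "targets": "0 0 -0.018 0 0 -8;0 0 -0.018 0 0 -8;0 0 -0.018 0 0 -8;0 0 -0.018 0 0 -8;0 0 -0.018 0 0 -8;0 0 -0.018 0 0 -8;0 0 -0.018 0 0 -8;0 0 -0.018 0 0 -8;0 0 -0.018 0 0 -8;0 0 -0.018 0 0 -8;0 0 -0.018 0 0 -8;0 0 -0.005 0 0 -2.5"
}}

```text
t: 17.55
eef_pos: [0.5747, -0.1699, 0.1531]
orientation: [[-0.453, 0.891, 0.001], [0.891, 0.453, 0.002], [0.001, 0.002, -1.0]]
wrist_force: [-0.8, 5.4, 4.6]
opening: 0.122
gripper_force: 61.5
```

>>> {"name": "servo_tool", "arguments": {
  "targets": "0 0 0 0 0 0;0 0 0 0 0 0;0 0 0 0 0 0"
}}

```text
t: 17.85
eef_pos: [0.5746, -0.1699, 0.1532]
orientation: [[-0.45, 0.893, 0.001], [0.893, 0.45, 0.002], [0.001, 0.001, -1.0]]
wrist_force: [0.9, 5.5, 4.2]
opening: 0.125
gripper_force: 61.5
```

```bash
python3 s.py; python3 - <<'E'
from h import *
out=[]
for n in ['scene','wrist']:
    im,d,p,T=cam(n); P=cloud(d,p,T)
    if n=='scene':
        out.append(cv2.resize(im[165:315,130:330],(400,300),interpolation=cv2.INTER_CUBIC))
    else: out.append(cv2.resize(im,(400,300)))
    m=(d>0)&(np.linalg.norm(P-(.48,.029,.085),axis=2)<.06)&(P[...,2]>.05)&(im.max(2)<75)
    if m.sum()>50: print(n,'pad',np.median(P[m],0).round(4))
cv2.imwrite('pics/end.png',np.hstack(out)[...,::-1])
E
```

```text
17.85 [ 0.5746 -0.1699  0.1532] yaw 116.72 q6 -54.5 F [0.9 5.5 4.2] M [0.952 0.008 0.04 ] open 0.1250708687081408 g 61.545807123184204
scene pad [0.4843 0.0292 0.0941]
```

View pics/end.png

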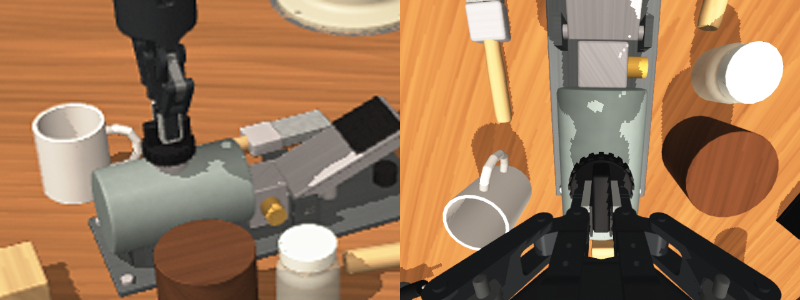

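The final views show the bar between the pads at (600,205), in line with the gripper, the pedal up, and the bystanders where they were. Tool yaw is 116.7°, which is 90° off the stop. Handing in.

```bash
python3 -c "
from station import env
print(env.sign_off())"
```

```text
the job is handed in; nothing more can be done
None
```

I pressed the pedal to its stop and let it spring back up, then screwed the vent cap down until it bottomed out and backed it off a quarter turn; the closed gripper still holds it there, nothing around the pump was moved, and the job was handed in at about 18 s.

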